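Put away the toy-car parts in the stacking trays

TASK

Tidy up after the toy-car lesson: put both wooden wheels in the lower tray (the one with the upright key), then stack the loose tray with the raised grip on top of it, the right way round so that its notch drops over the key and it sits fully home. The short axle dowel belongs lying in either bay of that upper tray, and the loose car body goes upright in the low crate beside the other car body.

Things in the scene. Friction and masses are not known exactly. Their poses are not given: they have to be found in the camera images.
- wheel1_mid (a point): Loose toy-car wheel: plain turned beech disc 44 mm in diameter and 16 mm thick with a 10 mm axle hole in it, lying flat on the bench. The point is its centre, 8 mm above its underside; z is its axis.
- wheel2_mid (a point): The second wheel, exactly alike.
- axle_mid (a point): Loose car axle: plain beech dowel 10 mm in diameter and 85 mm long, lying on the bench; it can roll. The point is its middle; x runs along the dowel. (The purple pen on the bench is not it.)
- car_mid (a point): Loose toy car (no wheels yet): plain pine block 100 mm long (x), 40 mm wide (y) and 40 mm high: a 22 mm high chassis with a 50 mm long cab in the middle, cab and chassis flush on the 40 mm wide sides, two axle holes through the chassis. The point is its centre, 20 mm above its underside. It stands upright on the bench.
- top_tray_mid (a point): Loose plywood upper tray, 130 (x) by 170 mm (y), rim 44 mm high, 0.2 to 0.35 kg. A 14 mm thick divider along x at y = 0, raised to 66 mm over its middle 80 mm, is the grip to lift it by. Either side of it an open bay, 114 (x) by 70 mm (y), floor 14 mm above the tray's underside. Point: the tray's centre, 33 mm above the underside, in the divider.
- notch (a point): Notch in the middle of the upper tray's +y end wall: open gap 28 mm wide (x), full wall height, also through the floor's edge. Point: its middle, 81 mm towards +y from the tray's centre, 8 mm above the tray's underside. The underside is two cleats along x, 90 mm long, 8 mm high, outer faces 144 mm apart (y), that drop between the lower tray's end walls with 5 mm play each way.
- base_tray: Plywood lower tray, 130 (x) by 170 mm (y), rim 44 mm high, fixed to the bench, no divider. Walls and floor 8 mm thick; inside 114 (x) by 154 mm (y), 36 mm deep. Origin: centre of the underside. When the upper tray is home on its rim, x and y axes of both trays along each other, the upper tray's centre point is 69 mm and its bay floor 50 mm above this origin.
- key_top (a point): Dark hardwood key standing up in the middle of the lower tray's +y end wall, 20 mm wide (x), 8 mm thick (y), top rounded. Point: its top, 81 mm towards +y from the tray's centre, 70 mm above the bench (26 mm above the rim). In the notch it has 4 mm play each way.
- crate: Low open plywood crate for car bodies, 136 (x) by 176 mm (y), 30 mm high, fixed to the bench; walls and floor 8 mm thick; inside 120 by 160 mm. A car body just like the loose one already stands in it, lengthwise along x, its centre at about y = +50 mm; the half towards -y is free. Origin: centre of the underside.
Mind the look-alikes: they are no part of the job. Of the things like the part that bears axle_mid, leave any that is red; of the rest the smaller one is meant.

How it is judged:
At the end, for the whole second after the job is handed in: Wheels in the lower tray (centres under 30 mm up); upper tray home on it, notch over key (8 mm in x, 9 mm in y, point under 72.5 mm up, tilt 0.04, yaw 0.13 rad); axle lying in an upper bay (4 mm or more below the tray's point); car body upright (0.12 rad) on the crate floor; all released, at rest (x of wheel1_mid in the frame of base_tray between -0.055 and 0.055 m and y of wheel1_mid in the frame of base_tray between -0.075 and 0.075 m and z of wheel1_mid in the frame of base_tray between 0 and 0.03 m and x of wheel2_mid in the frame of base_tray between -0.055 and 0.055 m and y of wheel2_mid in the frame of base_tray between -0.075 and 0.075 m and z of wheel2_mid in the frame of base_tray between 0 and 0.03 m and x of top_tray_mid in the frame of base_tray between -0.008 and 0.008 m and y of top_tray_mid in the frame of base_tray between -0.009 and 0.009 m and z of top_tray_mid in the frame of base_tray between 0.062 and 0.0725 m and angle between top_tray_mid's own z axis and vertical below 0.04 rad and angle between the x axis of top_tray_mid and the x axis of base_tray, either way round below 0.13 rad and x of axle_mid in the frame of top_tray_mid between -0.057 and 0.057 m and y of axle_mid in the frame of top_tray_mid between -0.077 and 0.077 m and z of axle_mid in the frame of top_tray_mid between -0.025 and -0.004 m and x of car_mid in the frame of crate between -0.06 and 0.06 m and y of car_mid in the frame of crate between -0.08 and 0.08 m and z of car_mid in the frame of crate between 0.02 and 0.031 m and angle between car_mid's own z axis and vertical below 0.12 rad and linear speed of each of wheel1, wheel2, axle, car, top_tray below 0.02 m/s); the robot touches nothing.
It also fails if it takes over 125 s, if anything falls off the work surface, if the arm or the gripper's body presses on something with over 40 N, if the wrist force passes 120 N, or if a joint passes its speed limit or range.

ROBOT

A 6-joint arm with a two-finger parallel gripper is mounted at the origin on the work surface. World frame = base frame: x ahead of the robot, y to its left, z up, the work surface at z = 0. Lengths are in m, angles in rad, forces in N, time in s.
With the tool pointing down it reaches from about 0.375 to 0.975 m from the base axis. Payload 3.8 kg.
Tool frame: the origin (TCP) lies midway between the tips of the shut fingers; the grasp point (between the pads) lies 19 mm behind it; z points along the fingers, y is the line along which they close (so a half turn about z gives the same grasp; the last joint's range is limited). The gripper opens to 85 mm and grips with 20 to 120 N. Pads are 22 mm wide; open, the fingers measure 114 mm over their backs; the gripper's body (76 mm by 85 mm) begins 54 mm behind the grasp point. The pads swing forward as they close: fully open they stand 13 mm farther back than shut.
Start: joints at [-1.296, 0.264, 1.604, -0, 1.274, -0.037], TCP at [0.207, -0.642, 0.231] pointing down, gripper open.
Joint ranges: [-2.63, 2.63], [-0.94, 2.18], [0.31, 2.57], [-1.31, 4.45], [0, 2.66], [-2.55, 2.55]. Speed limits (rad/s): [2.57, 2.57, 3.14, 3.14, 3.14, 3.14].

INTERFACE

Orientations are given as a rotation vector (axis times angle).
In Python, from workcell import bot gives the robot as it stands.
- The arm moves only by the tool jog_arm, never from a script. Its argument "motion" is a list of rows, each a list of 5 numbers: the opening, from -1 (shut) to 1 (fully open), then the shift along the tool's x, y, z in mm, then the turn about the tool's z in degrees. In form: [[claw, x, y, z, twist], ...]. A call has 1 to 10 rows; each row shifts and turns the commanded pose from where the row before left it, along the tool's axes as they then stand; what a row does not reach is not made up. A row lasts 1/12 s, in which the tool goes at most 41.7 mm and 7.16 degrees, less where a joint would pass 70% of its speed; a pose out of reach is approached as far as the arm can. A call with a gripper value outside its range is refused whole. The fingers move at their own pace and stop on an object; "force" is the grip in N (left out, the last holds). Time passes only in rows, so rows that do not move let the fingers close. It gives the time, the measured TCP pose, the force, the opening and the grip force at its end, in the units of the state.
- bot.read_state(): the state, without advancing time (a new reading comes with each control period).
- bot.read_camera(name): name is "scene" or "top"; returns (picture, depth): 384x512x3 uint8, red, green, blue; 384x512 float32, m along the optical axis (not along the pixel's ray), 0 where there is no reading.
- bot.get_calibration(name): a dict with "vfov" (degrees; the focal length in pixels is half the picture's height over the tangent of half this angle, whatever the lens; pixels are square), "cx", "cy" (the principal point, pixels), "rvec" (rotation vector, rad) and "tvec" (3), from world to camera coordinates, as OpenCV has them. Camera axes: x right, y down, z forward; pixel columns grow to the right and rows downward; lengths in m; the calibration is good to about 2 mm. A picture is of the moment at which its call begins. get_calibration takes no time and is no camera call.
- bot.finish_job(): hands the job in; it is judged then, once.
The state is a dict: "time": time; "q": joint angles; "joint_vel": joint speeds; "joint_torque": joint torques, N m; "tool_pos": TCP position; "tcp_rot": TCP orientation; "wrist_force": force on the tool from outside, world axes, zero at the start; "torque": the same for the moment, N m; "width": opening from 0.0 (shut) to 1.0 (fully open); "grip_force": force on a finger pad.
Only numpy, scipy, OpenCV 4.12 (cv2) and the standard library are available. Lean on these libraries where they do the work, as an engineer would, in place of code of your own. Each camera call takes 0.05 s, during which the arm holds its last target. There are 200 camera calls.

## Working session

There is one attempt and no reset: what is moved stays moved. The work goes in short steps, Python scripts to look and compute and a tool call to move; the robot and the scene stay as the last step left them, time stands still between calls to the robot, and variables do not carry over. Pictures are saved under pics/ and viewed, at most 14 in all, crops included, and the job is handed in when it is done.

Besides the shell and the picture viewer there is one more tool, called after ">>>" by a JSON object that holds its "api" and its "payload". jog_arm: Moves the arm, as the interface text tells. Its arguments: {"type":"object","properties":{"motion":{"type":"array"},"force":{"type":"number"}},"required":["motion"]}

```bash
mkdir -p pics; cat > h.py <<'E'
import numpy as np, cv2
from workcell import bot
from scipy.spatial.transform import Rotation as R
def look(n,name=None):
    im,d=bot.read_camera(n)
    if name: cv2.imwrite(f'pics/{name}.png',cv2.cvtColor(im,cv2.COLOR_RGB2BGR)); np.savez(f'pics/{name}.npz',im=im,d=d)
    return im,d
def world(n,d):
    c=bot.get_calibration(n); h,w=d.shape; f=h/2/np.tan(np.radians(c['vfov'])/2)
    v,u=np.mgrid[:h,:w]
    p=np.stack([(u-c['cx'])/f*d,(v-c['cy'])/f*d,d],-1)
    Rm=R.from_rotvec(c['rvec']).as_matrix()
    P=(p-np.array(c['tvec']))@Rm; P[d==0]=np.nan
    return P
E
python3 - <<'E'
from h import *
for n in('top','scene'):
    im,d=look(n,n+'0'); print(n,bot.get_calibration(n))
s=bot.read_state();print(s)
P=world('top',np.load('pics/top0.npz')['d'])
print(np.round(P[::48,::64],3).tolist())
E
```

```text
top {'vfov': 42.91182354595341, 'cx': 253.1326744800259, 'cy': 194.04924602191488, 'rvec': array([ 2.20246379, -2.17638164,  0.11178276]), 'tvec': array([0.02006476, 0.60821402, 1.31566243])}
scene {'vfov': 50.54004502580954, 'cx': 262.8085847369267, 'cy': 187.87850808116892, 'rvec': array([ 1.94134451,  1.84030943, -0.5169516 ]), 'tvec': array([-0.08373391, -0.48533232,  1.51408816])}
{'time': 0.1, 'q': array([-1.29590601e+00,  2.64686599e-01,  1.60525567e+00, -2.44382464e-05,
        1.27370565e+00, -3.68960893e-02]), 'joint_vel': array([-0.00081294, -0.00046082, -0.00440552, -0.00016294, -0.00117237,
       -0.00086921]), 'joint_torque': array([ 2.20202746e-04, -5.16703677e+01, -3.68588948e+01, -3.95728762e-05,
        6.34130789e-03, -3.67201062e-05]), 'tool_pos': array([ 0.20687342, -0.64181256,  0.23007076]), 'tcp_rot': array([-3.10148030e+00, -4.87466333e-01,  4.19428145e-04]), 'wrist_force': array([-0.01967324,  0.43497783,  0.76146115]), 'torque': array([0.02650372, 0.01601685, 0.02331952]), 'grip_force': 0.0, 'width': 1.0038242957182266}
[[[1.523, 1.147, -0.757], [1.527, 0.
[... 779 characters left out ...]
0.611, 0.375, 0.0], [0.612, 0.196, 0.013], [0.61, 0.021, 0.07], [0.618, -0.161, -0.0], [0.62, -0.341, 0.001], [0.623, -0.522, 0.0]], [[0.475, 0.718, 0.005], [0.476, 0.546, -0.002], [0.479, 0.369, 0.008], [0.48, 0.195, -0.0], [0.482, 0.017, 0.002], [0.484, -0.157, 0.023], [0.486, -0.33, 0.033], [0.488, -0.52, -0.001]], [[0.356, 0.662, 0.104], [0.346, 0.541, -0.002], [0.348, 0.366, 0.002], [0.353, 0.188, 0.033], [0.35, 0.016, -0.003], [0.352, -0.161, -0.001], [0.354, -0.338, -0.0], [0.355, -0.517, 0.0]], [[0.217, 0.705, 0.003], [0.219, 0.533, 0.005], [0.219, 0.363, -0.001], [0.22, 0.189, -0.003], [0.221, 0.015, -0.001], [0.222, -0.161, -0.005], [0.225, -0.335, 0.006], [0.225, -0.514, -0.001]]]
```

View pics/top0.png

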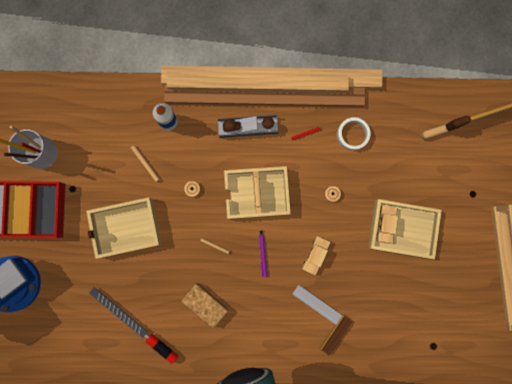

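View pics/scene0.png

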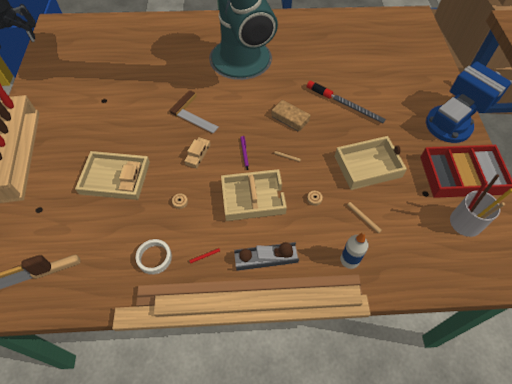

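The dowel candidates are the red stick at (305,133), the long dowel at (145,163) and the short dowel at (215,246). The red one is excluded, and the short one is the smaller of the other two (about 30 px, or 85 mm), so it is the axle. The wheels are at (192,189) and (333,194). The base tray is at (123,228) with its key on the left, the top tray is at (257,193), the car is at (317,256) and the crate is at (406,229). Next I'll enlarge a crop and measure.

```bash
python3 - <<'E'
from h import *
z=np.load('pics/top0.npz'); im,d=z['im'],z['d']
cv2.imwrite('pics/crop.png',cv2.cvtColor(cv2.resize(im[140:290,80:300],None,fx=3.6,fy=3.6,interpolation=cv2.INTER_CUBIC),cv2.COLOR_RGB2BGR))
P=world('top',d); fl=cv2.medianBlur(d,3); P=world('top',fl)
def seg(name,box,lo,hi):
    u0,v0,u1,v1=box; Q=P[v0:v1,u0:u1].reshape(-1,3)
    Q=Q[(Q[:,2]>lo)&(Q[:,2]<hi)]
    r=cv2.minAreaRect(Q[:,:2].astype(np.float32)*1000)
    b=cv2.boxPoints(r)
    print(name,len(Q),'med',np.round(np.median(Q,0),4),'rect c',np.round(r[0],1),'size',np.round(r[1],1),'ang',round(r[2],1))
seg('base rim',(78,190,170,265),.03,.055)
seg('key',(78,190,170,265),.057,.08)
seg('top rim',(215,160,300,225),.03,.055)
seg('grip',(215,160,300,225),.056,.08)
seg('w1',(178,175,206,203),.009,.03)
seg('w2',(320,180,348,208),.009,.03)
seg('axle',(195,230,235,260),.006,.03)
seg('car',(295,230,340,280),.012,.06)
seg('cab',(295,230,340,280),.033,.06)
seg('crate rim',(360,190,450,265),.022,.06)
seg('crate car',(375,202,402,248),.042,.06)
E
```

```text
base rim 787 med [0.5144 0.3807 0.0436] rect c [511.2 377.2] size [130.4 173.2] ang 12.9
key 33 med [0.494  0.4536 0.0672] rect c [492.6 455.8] size [18.5  9.9] ang 4.1
top rim 735 med [0.6185 0.0141 0.0438] rect c [611.7  17. ] size [131.2 170.6] ang 4.8
grip 157 med [0.6103 0.0179 0.0659] rect c [611.9  17.4] size [78.4 14.1] ang 4.7
w1 192 med [0.6204 0.1956 0.0165] rect c [620.8 196. ] size [39.1 38.8] ang 1.1
w2 192 med [ 0.6115 -0.1935  0.0167] rect c [ 611.8 -193.2] size [39.2 42.3] ang 0.8
axle 98 med [0.4646 0.1302 0.0096] rect c [464.2 130.4] size [83.6  9.8] ang 67.0
car 574 med [ 0.4418 -0.1459  0.0284] rect c [ 441.9 -146.9] size [ 41.3 100.3] ang 65.9
cab 281 med [ 0.4417 -0.1459  0.041 ] rect c [ 441.9 -146.6] size [41.1 49.6] ang 65.2
crate rim 1378 med [ 0.5268 -0.3465  0.0308] rect c [ 516.9 -392.4] size [178.4 136.4] ang 81.2
crate car 284 med [ 0.5297 -0.3392  0.0489] rect c [ 529.8 -340.5] size [41. 50.] ang 81.6
```

View pics/crop.png

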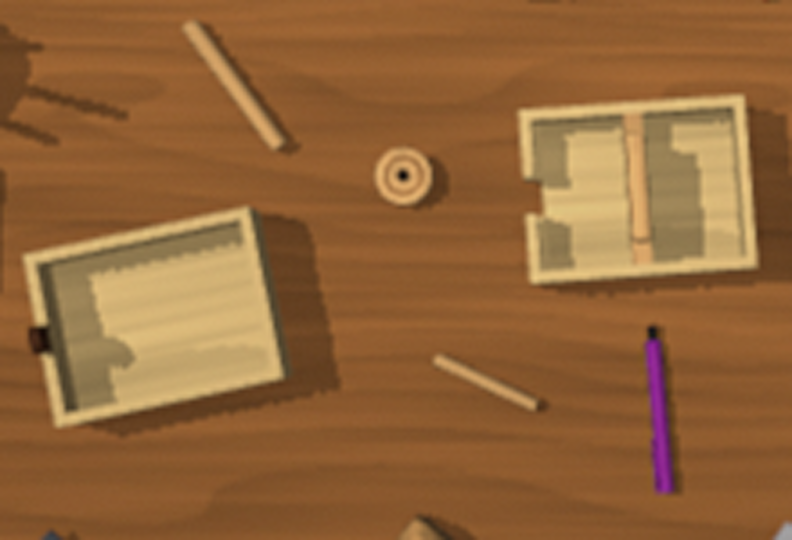

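The crop confirms it. The plain short dowel at (216,246) is the axle, the top tray's notch faces left (+y), and the base tray's key is also on the left. Next I'll plan the moves.

```bash
cat >> h.py <<'E'
def yawof(rv): 
    x=R.from_rotvec(rv).as_matrix()[:,0]; return np.degrees(np.arctan2(x[1],x[0]))
def plan(ts,start=None):
    s=bot.read_state(); cur=start or (*np.array(s['tool_pos'])*1000,yawof(s['tcp_rot']))
    if not start: print('cur',np.round(cur,1))
    for n,*t in ts:
        a=np.radians(t[3]); dx,dy,dz=np.array(t[:3])-cur[:3]
        print(n,'twist',round(cur[3]-t[3],1),'x',round(dx*np.cos(a)+dy*np.sin(a),1),'y',round(dx*np.sin(a)-dy*np.cos(a),1),'z',round(-dz,1)); cur=t
def inframe(c,yaw,x,y):
    a=np.radians(yaw); return c[0]+x*np.cos(a)-y*np.sin(a), c[1]+x*np.sin(a)+y*np.cos(a)
B=(511,377);C=(517,-392.4)
E
python3 - <<'E'
from h import *
plan([('car above',441.9,-146.8,150,-24.4),('crate',*inframe(C,-8.7,0,-28),150,-8.7),('w2',612,-193.3,150,13),('base',*inframe(B,13,28,-28),150,13),('w1',620.7,195.9,150,13),('base',*inframe(B,13,-28,28),150,13),('tray',611.8,17.2,150,4.8),('base',*B,150,13),('axle',464.4,130.3,150,67-90),('bay',*inframe(B,13,0,-42),150,13)])
E
```

```text
cur [ 206.9 -641.8  230.1   17.9]
car above twist 42.3 x 9.5 y -547.9 z 80.1
crate twist -15.7 x 111.4 y 259.4 z -0.0
w2 twist -21.7 x 147.7 y -198.6 z -0.0
base twist 0 x 57.9 y -550.4 z -0.0
w1 twist 0 x 38.1 y 173.1 z -0.0
base twist 0 x -94.1 y -229.1 z -0.0
tray twist 8.2 x 102.0 y 390.7 z -0.0
base twist -8.2 x -17.3 y -373.3 z -0.0
axle twist 36 x 53.5 y 245.3 z -0.0
bay twist -36 x 100.9 y -187.9 z -0.0
```

>>> {"api": "jog_arm", "payload": {"motion": [[1,0,0,10,7.05],[1,0,0,10,7.05],[1,0,0,10,7.05],[1,0,0,10,7.05],[1,0,0,10,7.05],[1,0,0,10,7.05],[1,0,-39,5,0],[1,0,-39,5,0],[1,0,-39,5,0],[1,0,-39,5,0]], "force": 50}}

```text
time: 0.93
tool_pos: [0.2716, -0.4986, 0.1501]
tcp_rot: [-3.069, 0.666, 0.001]
wrist_force: [0.4, 0.1, 0.2]
width: 0.999
grip_force: 0.0
```

>>> {"api": "jog_arm", "payload": {"motion": [[1,1,-39,0,0],[1,1,-39,0,0],[1,1,-39,0,0],[1,1,-39,0,0],[1,1,-39,0,0],[1,1,-39,0,0],[1,1,-39,0,0],[1,1,-39,0,0],[1,1,-39,0,0],[1,0.5,-41,0,0]]}}

```text
time: 1.77
tool_pos: [0.4425, -0.1457, 0.1511]
tcp_rot: [3.07, -0.665, -0.0]
wrist_force: [0.3, -0.6, 0.8]
width: 1.004
grip_force: 0.0
```

>>> {"api": "jog_arm", "payload": {"motion": [[1,0,0.8,35,0],[1,0,0,35,0],[1,0,0,35,0],[1,0,0,25,0],[1,0,0,10,0],[-1,0,0,0,0],[-1,0,0,0,0],[-1,0,0,0,0],[-1,0,0,0,0],[-1,0,0,0,0]]}}

```text
time: 2.6
tool_pos: [0.4444, -0.1492, 0.0136]
tcp_rot: [3.07, -0.665, 0.008]
wrist_force: [-0.1, 0.2, 4.3]
width: 0.458
grip_force: 52.6
```

>>> {"api": "jog_arm", "payload": {"motion": [[-1,0,0,-20,0],[-1,0,0,-30,-5.2],[-1,0,0,-30,-5.2],[-1,0,0,-20,-5.3],[-1,16,37,0,0],[-1,16,37,0,0],[-1,16,37,0,0],[-1,16,37,0,0],[-1,16,37,0,0],[-1,16,37,0,0]]}}

```text
time: 3.43
tool_pos: [0.5036, -0.3845, 0.1125]
tcp_rot: [3.131, -0.24, 0.002]
wrist_force: [0.8, 0.7, -1.0]
width: 0.453
grip_force: 52.1
```

>>> {"api": "jog_arm", "payload": {"motion": [[-1,15,37,0,0],[-1,0,0,0,0],[-1,0,0,0,0]]}}

```text
time: 3.68
tool_pos: [0.5126, -0.4236, 0.1118]
tcp_rot: [3.131, -0.244, 0.002]
wrist_force: [0.0, 0.3, -0.9]
width: 0.46
grip_force: 51.9
```

```bash
python3 - <<'E'
from h import *
plan([('crate',*inframe(C,-8.7,0,-28),20,-8.7)])
E
```

```text
cur [ 512.6 -423.6  111.8   -8.9]
crate twist -0.2 x -0.4 y -3.5 z 91.8
```

>>> {"api": "jog_arm", "payload": {"motion": [[-1,0,-3,30,0],[-1,0,0,30,0],[-1,0,0,20,0],[-1,0,0,8,0],[-1,0,0,0,0],[0.3,0,0,0,0],[0.3,0,0,0,0],[0.3,0,0,0,0],[0.3,0,0,-20,0],[0.3,0,0,-35,0]]}}

```text
time: 4.52
tool_pos: [0.5099, -0.4152, 0.0744]
tcp_rot: [-3.127, 0.239, 0.011]
wrist_force: [-0.2, 0.1, -0.3]
width: 0.648
grip_force: 0.0
```

>>> {"api": "jog_arm", "payload": {"motion": [[1,0,0,-35,-7.1],[1,0,0,-20,-7.1],[1,0,0,0,-7.1],[1,25,-33,0,0],[1,25,-33,0,0],[1,25,-33,0,0],[1,25,-33,0,0],[1,25,-33,0,0],[1,22,-33,0,0],[1,0,0,0,0]]}}

```text
time: 5.35
tool_pos: [0.6159, -0.1861, 0.1343]
tcp_rot: [-3.119, -0.352, -0.005]
wrist_force: [-0.4, -0.7, 0.7]
width: 0.997
grip_force: 0.0
```

```bash
python3 - <<'E'
from h import *
plan([('w2',612,-193.3,1,13)])
im,d=look('top','t1'); z=cv2.resize(im[150:300,220:460],None,fx=3,fy=3); cv2.imwrite('pics/t1c.png',z[:,:,::-1])
E
```

```text
cur [ 615.9 -186.1  134.3   12.9]
w2 twist -0.1 x -5.5 y 6.1 z 133.3
```

View pics/t1c.png

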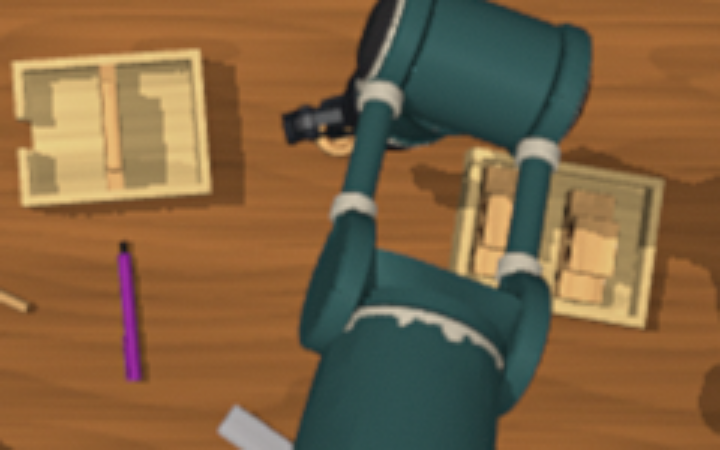

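The car body is down flat in the free half of the crate, at crop (590,250). Wheel 2 is next.

>>> {"api": "jog_arm", "payload": {"motion": [[1,-5.5,6,35,0],[1,0,0,35,0],[1,0,0,30,0],[1,0,0,20,0],[1,0,0,10,0],[-1,0,0,0,0],[-1,0,0,0,0],[-1,0,0,0,0],[-1,0,0,0,0],[-1,0,0,0,0]], "force": 40}}

```text
time: 6.23
tool_pos: [0.6115, -0.2009, 0.0061]
tcp_rot: [3.12, 0.344, 0.007]
wrist_force: [-0.3, -1.1, 4.3]
width: 0.491
grip_force: 40.8
```

>>> {"api": "jog_arm", "payload": {"motion": [[-1,0,0,-25,0],[-1,0,0,-35,0],[-1,0,0,-35,0],[-1,4,-37,-25,0],[-1,4,-39,0,0],[-1,4,-39,0,0],[-1,4,-39,0,0],[-1,4,-39,0,0],[-1,4,-39,0,0],[-1,4,-39,0,0]]}}

```text
time: 7.07
tool_pos: [0.5779, 0.0699, 0.1229]
tcp_rot: [3.123, 0.344, 0.004]
wrist_force: [1.6, -0.8, 0.4]
width: 0.486
grip_force: 40.6
```

>>> {"api": "jog_arm", "payload": {"motion": [[-1,4,-39,0,0],[-1,4,-39,0,0],[-1,4,-39,0,0],[-1,4,-39,0,0],[-1,4,-39,0,0],[-1,4,-39,0,0],[-1,4,-39,0,0],[-1,0,0,0,0],[-1,0,0,0,0],[-1,0,0,0,0]]}}

```text
time: 7.9
tool_pos: [0.5458, 0.3406, 0.122]
tcp_rot: [3.122, 0.346, 0.001]
wrist_force: [0.6, -0.3, -0.4]
width: 0.487
grip_force: 40.7
```

```bash
python3 - <<'E'
from h import *
plan([('base',*inframe(B,13,28,-28),16,13)])
E
```

```text
cur [545.8 340.6 122.   12.6]
base twist -0.4 x 2.3 y -15.3 z 106.0
```

>>> {"api": "jog_arm", "payload": {"motion": [[-1,2,-15,20,0],[-1,0,0,30,0],[-1,0,0,30,0],[-1,0,0,18,0],[-1,0,0,7,0],[-1,0,0,0,0],[0.3,0,0,0,0],[0.3,0,0,0,0],[0.3,0,0,0,0],[0.3,0,0,-20,0]]}}

```text
time: 8.73
tool_pos: [0.5421, 0.3536, 0.0334]
tcp_rot: [3.12, 0.342, -0.009]
wrist_force: [-0.5, -0.4, -0.7]
width: 0.65
grip_force: 0.0
```

>>> {"api": "jog_arm", "payload": {"motion": [[0.3,0,0,-35,0],[1,0,0,-35,0],[1,0,10,-20,0],[1,8,33,0,0],[1,8,33,0,0],[1,8,33,0,0],[1,8,33,0,0],[1,6,31,0,0],[1,0,0,0,0],[1,0,0,0,0]]}}

```text
time: 9.57
tool_pos: [0.6203, 0.1934, 0.1273]
tcp_rot: [-3.123, -0.338, -0.002]
wrist_force: [-0.2, 0.0, 0.3]
width: 0.999
grip_force: 0.0
```

>>> {"api": "jog_arm", "payload": {"motion": [[1,0,0,0,0]]}}

```text
time: 9.65
tool_pos: [0.6193, 0.1952, 0.127]
tcp_rot: [-3.122, -0.342, -0.001]
wrist_force: [0.4, -0.0, 0.3]
width: 0.998
grip_force: 0.0
```

```bash
python3 - <<'E'
from h import *
plan([('w1',620.7,195.9,2,13)])
E
```

```text
cur [619.3 195.2 127.   12.5]
w1 twist -0.5 x 1.5 y -0.4 z 125.0
```

>>> {"api": "jog_arm", "payload": {"motion": [[1,1,0,35,0],[1,0,0,35,0],[1,0,0,30,0],[1,0,0,17,0],[1,0,0,7,0],[-1,0,0,0,0],[-1,0,0,0,0],[-1,0,0,0,0],[-1,0,0,0,0],[-1,0,0,0,0]]}}

```text
time: 10.48
tool_pos: [0.6224, 0.1962, 0.0053]
tcp_rot: [-3.122, -0.344, -0.007]
wrist_force: [-0.5, 1.0, 4.7]
width: 0.489
grip_force: 40.8
```

>>> {"api": "jog_arm", "payload": {"motion": [[-1,0,0,-20,0],[-1,0,0,-35,0],[-1,0,0,-35,0],[-1,0,0,-30,0],[-1,-15,-37,0,0],[-1,-15,-37,0,0],[-1,-15,-37,0,0],[-1,-15,-37,0,0],[-1,-15,-37,0,0],[-1,-15,-37,0,0]]}}

```text
time: 11.32
tool_pos: [0.4833, 0.3938, 0.1238]
tcp_rot: [-3.122, -0.343, -0.003]
wrist_force: [-0.3, -0.1, 0.3]
width: 0.494
grip_force: 40.6
```

>>> {"api": "jog_arm", "payload": {"motion": [[-1,-4,-6,0,0],[-1,0,0,0,0],[-1,0,0,0,0],[-1,0,0,0,0]]}}

```text
time: 11.65
tool_pos: [0.4798, 0.3966, 0.1229]
tcp_rot: [3.123, 0.343, 0.001]
wrist_force: [0.0, -1.1, -0.2]
width: 0.489
grip_force: 40.6
```

```bash
python3 - <<'E'
from h import *
plan([('base',*inframe(B,13,-28,28),15,13)])
E
```

```text
cur [479.8 396.6 122.9  12.5]
base twist -0.5 x -2.0 y -1.9 z 107.9
```

>>> {"api": "jog_arm", "payload": {"motion": [[-1,-2,-2,30,0],[-1,0,0,35,0],[-1,0,0,25,0],[-1,0,0,13,0],[-1,0,0,4,0],[-1,0,0,0,0],[0.3,0,0,0,0],[0.3,0,0,0,0],[0.3,0,0,0,0],[0.3,0,0,-20,0]]}}

```text
time: 12.48
tool_pos: [0.4745, 0.3971, 0.0328]
tcp_rot: [3.12, 0.343, -0.008]
wrist_force: [0.5, -0.5, -1.0]
width: 0.65
grip_force: 0.0
```

>>> {"api": "jog_arm", "payload": {"motion": [[0.3,0,0,-35,0],[1,0,0,-35,3.9],[1,0,0,-40,3.8],[1,10,39,0,0],[1,10,39,0,0],[1,10,39,0,0],[1,10,39,0,0],[1,10,39,0,0],[1,10,39,0,0],[1,10,39,0,0]]}}

```text
time: 13.32
tool_pos: [0.5703, 0.1312, 0.1469]
tcp_rot: [-3.138, -0.134, -0.004]
wrist_force: [0.4, 0.4, 0.7]
width: 0.997
grip_force: 0.0
```

>>> {"api": "jog_arm", "payload": {"motion": [[1,10,39,0,0],[1,10,39,0,0],[1,10,39,0,0],[1,0,0,0,0],[1,0,0,0,0],[1,0,0,0,0],[1,0,0,0,0]]}}

```text
time: 13.9
tool_pos: [0.6089, 0.02, 0.1458]
tcp_rot: [-3.138, -0.135, -0.0]
wrist_force: [0.0, 0.1, 0.6]
width: 0.999
grip_force: 0.0
```

```bash
python3 - <<'E'
from h import *
plan([('tray',611.8,17.2,32,4.8)])
im,d=look('top','t2'); z=cv2.resize(im[150:300,80:320],None,fx=3,fy=3); cv2.imwrite('pics/t2c.png',z[:,:,::-1])
E
```

```text
cur [608.9  20.  145.8   4.9]
tray twist 0.1 x 2.6 y 3.0 z 113.8
```

View pics/t2c.png

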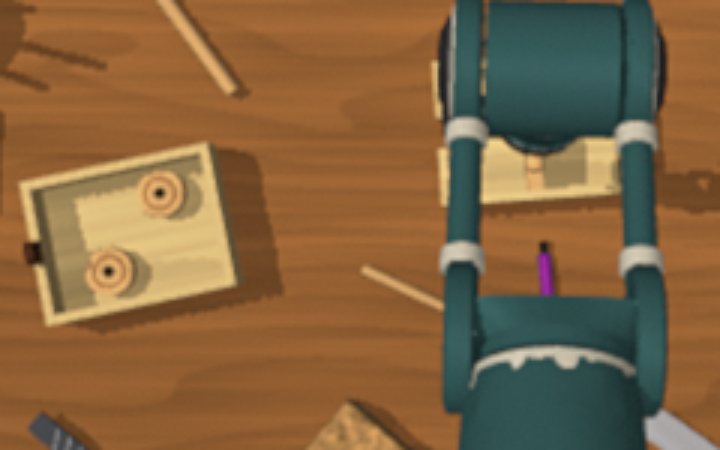

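Both wheels lie flat in the base tray, at crop (160,193) and (108,270). Next I'll grip the upper tray.

>>> {"api": "jog_arm", "payload": {"motion": [[1,2.5,3,35,0],[1,0,0,30,0],[1,0,0,25,0],[1,0,0,15,0],[1,0,0,9,0],[1,0,0,0,0],[1,0,0,0,0],[1,0,0,0,0]], "force": 90}}

```text
time: 14.62
tool_pos: [0.6133, 0.0166, 0.0331]
tcp_rot: [3.139, 0.135, 0.004]
wrist_force: [0.6, -0.3, 0.3]
width: 1.0
grip_force: 0.0
```

>>> {"api": "jog_arm", "payload": {"motion": [[-1,0,0,0,0],[-1,0,0,0,0],[-1,0,0,0,0],[-1,0,0,0,0],[-1,0,0,0,0],[-1,0,0,0,0],[-1,0,0,0,0],[-1,0,0,0,0]]}}

```text
time: 15.28
tool_pos: [0.6124, 0.0162, 0.0321]
tcp_rot: [-3.139, -0.133, -0.001]
wrist_force: [-0.9, 1.0, 4.4]
width: 0.152
grip_force: 88.3
```

>>> {"api": "jog_arm", "payload": {"motion": [[-1,0,0,-10,0],[-1,0,0,-20,0],[-1,0,0,-25,-2],[-1,0,0,-25,-3],[-1,0,0,-20,-3],[-1,0,-10,0,0],[-1,-1,-25,0,0],[-1,-1,-30,0,0],[-1,-1,-30,0,0],[-1,-1,-30,0,0]]}}

```text
time: 16.12
tool_pos: [0.5781, 0.1382, 0.1295]
tcp_rot: [3.122, 0.348, -0.005]
wrist_force: [0.7, -0.0, -2.9]
width: 0.147
grip_force: 87.9
```

>>> {"api": "jog_arm", "payload": {"motion": [[-1,-2,-30,0,0],[-1,-2,-30,0,0],[-1,-2,-30,0,0],[-1,-2,-30,0,0],[-1,-2,-30,0,0],[-1,-2,-30,0,0],[-1,-2,-30,0,0],[-1,-1,-25,0,0],[-1,0,-10,0,0],[-1,0,0,0,0]]}}

```text
time: 16.95
tool_pos: [0.5089, 0.3745, 0.1297]
tcp_rot: [3.121, 0.355, -0.004]
wrist_force: [-0.1, -0.2, -2.7]
width: 0.15
grip_force: 88.0
```

>>> {"api": "jog_arm", "payload": {"motion": [[-1,0,0,0,0],[-1,0,0,0,0],[-1,0,0,0,0]]}}

```text
time: 17.2
tool_pos: [0.5112, 0.3711, 0.131]
tcp_rot: [3.121, 0.349, -0.001]
wrist_force: [-0.4, -0.7, -3.5]
width: 0.151
grip_force: 88.0
```

```bash
python3 - <<'E'
from h import *
plan([('base',*inframe(B,13.2,0.8,0),68,13.2)])
for n in('scene','top'):
    im,d=look(n,n+'3')
z=np.load('pics/top3.npz');a=cv2.resize(z['im'][150:290,60:200],None,fx=2.8,fy=2.8)
b=cv2.resize(np.load('pics/scene3.npz')['im'][90:230,300:440],None,fx=2.8,fy=2.8)
cv2.imwrite('pics/p3.png',np.hstack([a,b])[:,:,::-1])
E
```

```text
cur [511.2 371.1 131.   12.8]
base twist -0.4 x 2.0 y -5.8 z 63.0
```

View pics/p3.png

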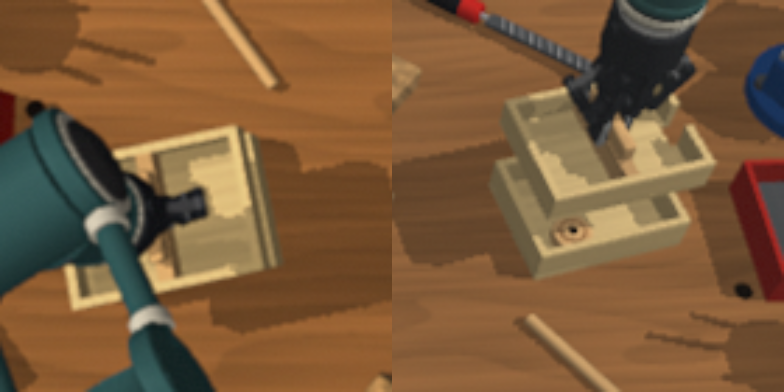

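The tray hangs level above the base with its notch on the key side.

>>> {"api": "jog_arm", "payload": {"motion": [[-1,1,-3,8,-0.4],[-1,1,-3,8,0],[-1,0,0,5,0],[-1,0,0,0,0],[-1,0,0,0,0],[-1,0,0,0,0],[-1,0,0,0,0]]}}

```text
time: 17.88
tool_pos: [0.5119, 0.379, 0.1108]
tcp_rot: [-3.12, -0.363, -0.001]
wrist_force: [0.6, 0.6, -2.9]
width: 0.152
grip_force: 88.2
```

```bash
python3 - <<'E'
from h import *
plan([('base',*inframe(B,13.2,0.8,0),68,13.2)])
im,d=look('top','top4'); P=world('top',cv2.medianBlur(d,3))
A=np.radians(13.2);Q=P[150:290,60:200].reshape(-1,3)
L=(Q[:,:2]*1000-np.array(B))@np.array([[np.cos(A),-np.sin(A)],[np.sin(A),np.cos(A)]])
m=(Q[:,2]>.11)&(Q[:,2]<.135)
for yy in range(-80,85,20):
    k=m&(abs(L[:,1]-yy)<10)&(abs(L[:,0])>45)&(abs(L[:,0])<75); 
    if k.sum()>5: print(yy,k.sum(),np.round([L[k,0].min(),L[k,0].max()],1))
k=m&(abs(L[:,0])<40)&(L[:,1]<-60); print('ymin',np.percentile(L[k,1],2) if k.sum() else None, 'z',np.median(Q[m,2]))
E
```

```text
cur [511.9 379.  110.8  13.3]
base twist 0.1 x -0.5 y 1.7 z 42.8
-80 86 [-64.4  65.9]
-60 58 [-64.5  65.7]
-40 57 [-64.5  65.8]
-20 57 [-64.3  65.4]
0 124 [-64.4  66.2]
20 29 [-65.1  66.2]
40 9 [-64.2 -54.6]
60 27 [-65.  -56.7]
80 43 [-64.5 -45. ]
ymin -85.02976267856333 z 0.12260754081110768
```

>>> {"api": "jog_arm", "payload": {"motion": [[-1,-0.5,0.7,10,0],[-1,0,0,10,0],[-1,0,0,6,0],[-1,0,0,6,0],[-1,0,0,5,0],[-1,0,0,3,0],[-1,0,0,0,0],[-1,0,0,0,0]]}}

```text
time: 18.6
tool_pos: [0.5113, 0.378, 0.0703]
tcp_rot: [3.12, 0.363, -0.001]
wrist_force: [-0.4, 0.0, -2.3]
width: 0.149
grip_force: 88.2
```

>>> {"api": "jog_arm", "payload": {"motion": [[-1,0,0,1.5,0],[-1,0,0,1,0],[-1,0,0,0,0],[0.2,0,0,0,0],[0.2,0,0,0,0],[0.2,0,0,0,0],[0.2,0,0,0,0],[0.2,0,0,-15,0],[0.2,0,0,-35,0],[1,0,0,-35,0]]}}

```text
time: 19.43
tool_pos: [0.5098, 0.377, 0.1518]
tcp_rot: [3.118, 0.363, -0.007]
wrist_force: [0.6, 0.1, 0.4]
width: 0.725
grip_force: 0.0
```

```bash
python3 - <<'E'
from h import *
plan([('axle',464.4,130.3,120,67),('bay',*inframe(B,13.2,0,-42),120,13.2)])
E
```

```text
cur [509.8 377.  151.8  13.3]
axle twist -53.7 x -244.8 y 54.6 z 31.8
bay twist 53.8 x 101.7 y -187.5 z -0.0
```

>>> {"api": "jog_arm", "payload": {"motion": [[0.5,0,0,0,-6.7],[0.5,0,0,0,-6.7],[0.5,0,0,0,-6.7],[0.5,0,0,0,-6.7],[0.5,0,0,0,-6.7],[0.5,0,0,0,-6.7],[0.5,0,0,0,-6.7],[0.5,0,0,0,-6.8],[0.5,-35,8,0,0],[0.5,-35,8,0,0]]}}

```text
time: 20.27
tool_pos: [0.499, 0.3081, 0.1533]
tcp_rot: [2.618, 1.737, 0.002]
wrist_force: [-0.4, -1.6, 0.1]
width: 0.749
grip_force: 0.0
```

>>> {"api": "jog_arm", "payload": {"motion": [[0.5,-35,8,0,0],[0.5,-35,8,6,0],[0.5,-35,8,6,0],[0.5,-35,8,10,0],[0.5,-35,7,10,0],[0,0,0,0,0],[0,0,0,0,0],[0,0,0,0,0],[0,0,0,0,0]]}}

```text
time: 21.02
tool_pos: [0.4671, 0.132, 0.1219]
tcp_rot: [2.619, 1.734, 0.003]
wrist_force: [-0.4, 0.5, 0.2]
width: 0.499
grip_force: 0.0
```

```bash
python3 - <<'E'
from h import *
plan([('axle',464.4,130.3,2,67)])
im,d=look('scene','s5'); a=cv2.resize(im[90:230,230:440],None,fx=3.6,fy=3.6); cv2.imwrite('pics/s5c.png',a[:,:,::-1])
E
```

```text
cur [467.1 132.  121.9  67. ]
axle twist 0.0 x -2.7 y -1.8 z 119.9
```

View pics/s5c.png

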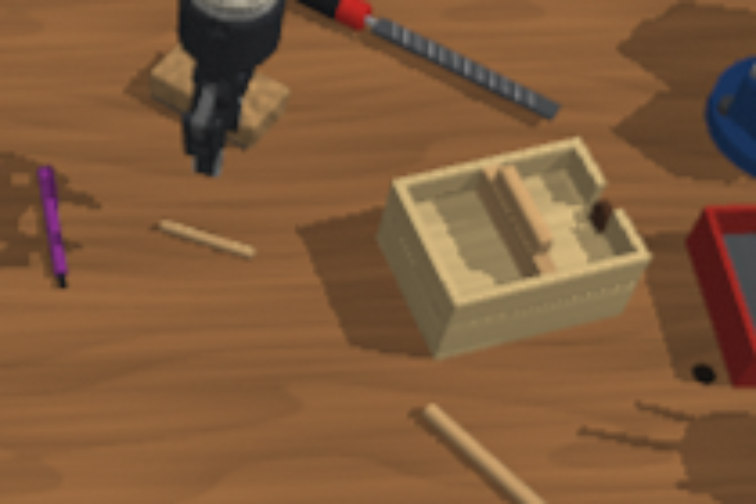

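The upper tray is seated with the key in its notch. The axle lies at crop (205,240), ready to pick.

>>> {"api": "jog_arm", "payload": {"motion": [[0,-2.5,-2,35,0],[0,0,0,35,0],[0,0,0,30,0],[0,0,0,14,0],[0,0,0,5,0],[0,0,0,0,0],[0,0,0,0,0],[0,0,0,0,0]], "force": 40}}

```text
time: 21.73
tool_pos: [0.4651, 0.1304, 0.0036]
tcp_rot: [2.619, 1.734, 0.005]
wrist_force: [-0.0, -0.2, 0.4]
width: 0.502
grip_force: 0.0
```

>>> {"api": "jog_arm", "payload": {"motion": [[-1,0,0,1.5,0],[-1,0,0,0,0],[-1,0,0,0,0],[-1,0,0,0,0],[-1,0,0,0,0],[-1,0,0,0,0]]}}

```text
time: 22.23
tool_pos: [0.4641, 0.1297, 0.0015]
tcp_rot: [2.62, 1.733, 0.002]
wrist_force: [-1.4, 0.1, 5.6]
width: 0.092
grip_force: 39.5
```

>>> {"api": "jog_arm", "payload": {"motion": [[-1,0,0,-15,0],[-1,0,0,-30,0],[-1,0,0,-35,6.7],[-1,0,0,-35,6.7],[-1,0,0,0,6.7],[-1,0,0,0,6.7],[-1,0,0,0,6.7],[-1,0,0,0,6.7],[-1,0,0,0,6.7],[-1,0,0,0,6.9]]}}

```text
time: 23.07
tool_pos: [0.463, 0.1294, 0.1154]
tcp_rot: [3.122, 0.351, -0.0]
wrist_force: [0.9, -0.2, 0.2]
width: 0.094
grip_force: 39.3
```

>>> {"api": "jog_arm", "payload": {"motion": [[-1,17,-31,0,0],[-1,17,-31,0,0],[-1,17,-31,0,0],[-1,17,-31,0,0],[-1,17,-31,0,0],[-1,17,-32,0,0],[-1,0,0,0,0],[-1,0,0,0,0],[-1,0,0,0,0],[-1,0,0,0,0]]}}

```text
time: 23.9
tool_pos: [0.5193, 0.3336, 0.115]
tcp_rot: [3.12, 0.359, -0.002]
wrist_force: [0.2, -0.5, -0.7]
width: 0.094
grip_force: 39.3
```

```bash
python3 - <<'E'
from h import *
plan([('bay',*inframe(B,13.2,0,-42),53,13.2)])
for n in('scene','top'): look(n,n+'6')
a=cv2.resize(np.load('pics/top6.npz')['im'][150:290,60:200],None,fx=2.8,fy=2.8)
b=cv2.resize(np.load('pics/scene6.npz')['im'][90:230,300:440],None,fx=2.8,fy=2.8)
cv2.imwrite('pics/p6.png',np.hstack([a,b])[:,:,::-1])
E
```

```text
cur [519.3 333.6 115.   13.1]
bay twist -0.1 x 1.8 y -2.2 z 62.0
```

View pics/p6.png

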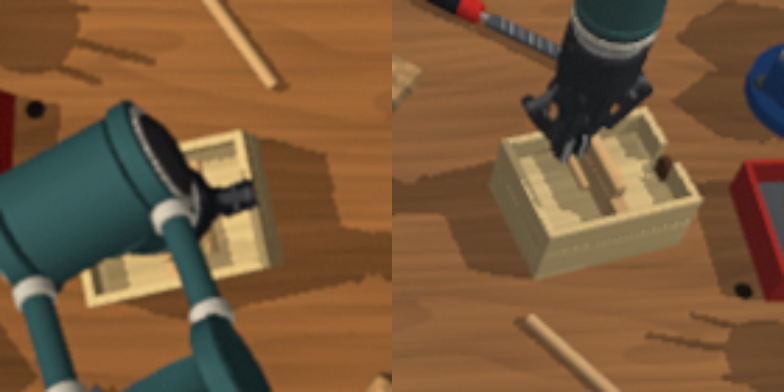

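The axle is held parallel to the bay at scene-crop (580,170). I'll lower it and release.

>>> {"api": "jog_arm", "payload": {"motion": [[-1,1.5,-2,20,0],[-1,0,0,20,0],[-1,0,0,13,0],[-1,0,0,6,0],[-1,0,0,3,0],[-1,0,0,0,0],[-1,0,0,0,0],[-0.5,0,0,0,0],[-0.5,0,0,0,0],[-0.5,0,0,0,0]]}}

```text
time: 24.83
tool_pos: [0.5218, 0.3353, 0.0547]
tcp_rot: [3.118, 0.361, 0.001]
wrist_force: [1.2, -9.0, 3.7]
width: 0.246
grip_force: 0.0
```

>>> {"api": "jog_arm", "payload": {"motion": [[-0.5,0,0,-10,0],[-0.5,0,0,-25,0],[-0.5,0,0,-35,0],[-0.5,0,0,-35,0],[-0.5,0,40,0,0],[-0.5,0,40,0,0],[-0.5,0,40,0,0],[-0.5,0,40,0,0],[-0.5,0,40,0,0],[-0.5,0,40,0,0]]}}

```text
time: 25.67
tool_pos: [0.5766, 0.1026, 0.1602]
tcp_rot: [-3.12, -0.361, -0.005]
wrist_force: [-0.3, 0.5, 0.3]
width: 0.252
grip_force: 0.0
```

>>> {"api": "jog_arm", "payload": {"motion": [[-0.5,0,20,0,0],[-0.5,0,0,0,0],[-0.5,0,0,0,0],[-0.5,0,0,0,0],[-0.5,0,0,0,0]]}}

```text
time: 26.08
tool_pos: [0.5802, 0.0854, 0.159]
tcp_rot: [-3.12, -0.362, -0.001]
wrist_force: [-0.2, -0.1, -0.4]
width: 0.25
grip_force: 0.0
```

```bash
python3 - <<'E'
from h import *
im,d=look('top','t7'); P=world('top',cv2.medianBlur(d,3))
a=cv2.resize(im[160:280,70:190],None,fx=3.2,fy=3.2);b=cv2.resize(im[160:280,350:470],None,fx=3.2,fy=3.2)
cv2.imwrite('pics/p7.png',np.hstack([a,b])[:,:,::-1])
def seg(name,box,lo,hi):
    u0,v0,u1,v1=box; Q=P[v0:v1,u0:u1].reshape(-1,3); Q=Q[(Q[:,2]>lo)&(Q[:,2]<hi)]
    r=cv2.minAreaRect(Q[:,:2].astype(np.float32)*1000); print(name,len(Q),np.round(np.median(Q,0),4),np.round(r[0],1),np.round(r[1],1),round(r[2],1))
seg('rim',(78,190,170,265),.07,.09); seg('grip',(78,190,170,265),.094,.12)
seg('cars',(360,190,450,265),.04,.06); seg('car',(405,190,450,265),.04,.06)
E
```

```text
rim 911 [0.5165 0.3755 0.0797] [509.4 381. ] [130.4 172.6] 13.0
grip 184 [0.51   0.3801 0.1019] [509.7 380.7] [79.1 14.5] 13.0
cars 578 [ 0.5191 -0.3964  0.0491] [ 519.1 -379.4] [124.8  52.6] 75.4
car 292 [ 0.509  -0.4173  0.0491] [ 508.6 -418.9] [42.2 50.7] 82.5
```

View pics/p7.png

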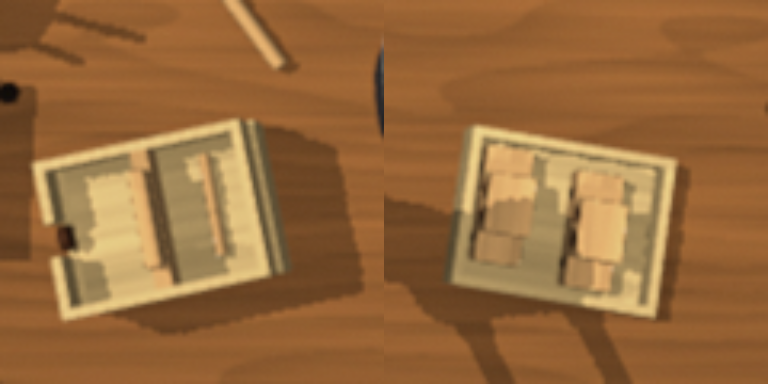

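The axle lies in the bay at (213,205). The tray is home: rim at 80 mm and grip at 102 mm, with the key in its notch. It has shifted about 4 mm in y, inside the 9 mm limit. The car body stands upright at (600,230) with its top at 49 mm. The arm is clear, so I'm handing in.

```bash
python3 -c "
from h import *
print(bot.finish_job())"
```

```text
the job is handed in; nothing more can be done
None
```

I handed the job in at about 26 s of the 125 s allowed, and no pass/fail result came back; my last camera check (wheels last seen before stacking) showed both wheels in the lower tray, the upper tray home over the key about 4 mm off centre in y (limit 9 mm), the axle lying in a bay and the car body upright in the crate.

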